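# Sweep the loose brass fittings off the leatherworker's slab

### The arm

A 7-joint arm with a two-finger parallel gripper is mounted at the origin on the work surface. World frame = base frame: x ahead of the robot, y to its left, z up, the work surface at z = 0. Lengths are in m, angles in rad, forces in N, time in s.
With the tool pointing down it reaches from about 0.4 to 0.85 m from the base axis. Payload 10.4 kg.
Tool frame: the origin (TCP) lies on the mounting face of the last link; the fingertips stand r.tips_ahead ahead of it and the grasp point (between the pads) lies 164 mm ahead of it (r.tips_ahead is the distance from the TCP to the fingertips, in m); z points along the fingers, y is the line along which they close (so a half turn about z gives the same grasp; the last joint's range is limited). The gripper opens to 87 mm and grips with 3 to 60 N. Pads are 19 mm wide; open, the fingers measure 117 mm over their backs; the gripper's body (75 mm by 190 mm) begins 51 mm behind the grasp point.
Start: joints at [1.163, 0.332, -0.065, 1.46, 0.022, 1.35, -0.088], TCP at [0.235, -0.579, 0.405] pointing down, gripper open.
Joint ranges: [-2.6, 2.6], [-0.5, 2.12], [-1.47, 1.34], [0.16, 2.42], [-1.27, 4.41], [0.06, 2.06], [-2.6, 2.6]. Speed limits (rad/s): [2.22, 2.22, 2.79, 2.79, 3.14, 3.14, 3.14].

### API

Orientations are given as a unit quaternion [x, y, z, w].
In Python, from bench import telemetry, imaging, job, r gives the robot as it stands.
- The arm moves only by the tool move_arm, never from a script. Its argument "steps" is a list of rows, each an object of numbers: "dx", "dy", "dz": the shift along the tool's x, y, z in cm; "spin": the turn about the tool's z in rad. In form: [{"dx": .., "dy": .., "dz": .., "spin": ..}, ...]. A call has 1 to 12 rows; each row shifts and turns the commanded pose from where the row before left it, along the tool's axes as they then stand; what a row does not reach is not made up. A row lasts 1/10 s, in which the tool goes at most 50 mm and 8.59 degrees, less where a joint would pass 70% of its speed; a pose out of reach is approached as far as the arm can. A call with a gripper value outside its range is refused whole. "claw" is the finger opening in cm, from 0 to 8.7, set as the call begins (left out, the last holds). The fingers move at their own pace and stop on an object; "squeeze" is the grip in N (left out, the last holds). Time passes only in rows, so rows that do not move let the fingers close. It gives the time, the measured TCP pose, the force, the opening and the grip force at its end, in the units of the state.
- telemetry.read_state(): the state, without advancing time (a new reading comes with each control period).
- imaging.camera(name): name is "side" or "top"; returns a dict with "img" (384x512x3 uint8, red, green, blue), "camera_matrix" (3x3 intrinsics, pixels), "R" (3x3) and "t" (3): a world point X has camera coordinates R X + t. Camera axes: x right, y down, z forward; pixel columns grow to the right and rows downward; lengths in m; the calibration is good to about 2 mm. A picture is of the moment at which its call begins. There is no depth.
- job.close_job(): hands the job in; it is judged then, once.
The state is a dict: "time": time; "joint_positions": joint angles; "joint_vel": joint speeds; "joint_torque": joint torques, N m; "ee_pos": TCP position; "eef_rot": TCP orientation; "ft_force": force on the tool from outside, world axes, zero at the start; "torque": the same for the moment, N m; "width": finger opening in m; "grip_force": force on a finger pad.
Only numpy, scipy, OpenCV 4.12 (cv2) and the standard library are available. Lean on these libraries where they do the work, as an engineer would, in place of code of your own. Each camera call takes 0.05 s, during which the arm holds its last target. There are 200 camera calls.

### The job

Clear the stone slab for work: sweep the four loose brass fittings (two round rings, a rectangular loop and a D-ring) along the stone with your fingertips and over its edge into the steel tray that stands against one side. Only push them gently, never pinch, lift or press hard on them, and leave the jar and the tin on the slab, and the tray, where they stand.

Things in the scene. Friction and masses are not known exactly. Their poses are not given: they have to be found in the camera images.
- slab: Fixed white marble slab lying flat on the bench, 320 (its x) x 280 (its y) x 30 mm high, edges rounded by 3 mm. Origin at the centre of its underside on the bench (height 0), so its upper face is 30 mm above the bench. x points roughly away from the robot, y roughly to the robot's left, turned up to 0.3 rad. The tray stands against either its +y or its -y side; the opposite side has the spool rack.
- tray: Loose open pressed-steel parts tray, 260 (its x) x 150 (its y) x 24 mm high, walls and floor 3 mm, 0.7 kg. It stands on the bench with one long side against the slab (gap 2 mm), its axes parallel to the slab's, its rim 6 mm lower than the slab's upper face, so what is pushed over the slab's edge there drops in. Origin at the centre of its underside.
- ring_a: Round brass ring, 46 mm outside and 32 mm inside diameter, about 40 g, loose on the slab. Lies flat, bent from 7 mm round solid brass bar, so 7 mm high. z up as it lies at the start. Origin on the ring's axis, at its underside.
- ring_b: A second ring, the same as ring_a. Lies flat, bent from 7 mm round solid brass bar, so 7 mm high. z up as it lies at the start. Origin on the ring's axis, at its underside.
- loop: Rectangular brass strap loop, outside 32 (its x) x 50 mm (its y), about 44 g, loose on the slab, turned anyhow. Lies flat, bent from 7 mm round solid brass bar, so 7 mm high. z up as it lies at the start. Origin at its centre, at its underside.
- dee: Brass D-ring, outside 37 (its x) x 46 mm (its y), about 38 g, loose on the slab, turned anyhow; its straight bar lies at -x (outer face at x = -16 mm), its bow at +x (outermost at x = 20.5 mm). Lies flat, bent from 7 mm round solid brass bar, so 7 mm high. z up as it lies at the start. Origin near its middle, at its underside.
- jar: Bystander: small amber glass jar of edge dye with a black cap, 48 mm diameter, 60 mm high, loose, standing on the slab near its +x or its -x edge, to be left alone. Origin at the centre of its underside.
- tin: Bystander: flat round dark steel polish tin, 58 mm diameter, 22 mm high, loose, standing on the slab near the x edge opposite the jar, to be left alone. Origin at the centre of its underside.
- spool_rack: Bystander: fixed wooden rack on the bench beside the slab, on the side away from the tray, with three thread spools on pegs; 200 (its x) x 60 (its y) mm, pegs 78 mm above the bench, its nearest side 47 mm from the slab. Origin at the centre of its underside.

How it is judged:
By the outcome, as a careful person would: the job done as asked, in the order asked, and still so for the second after the job is handed in, with the robot touching nothing.
It also fails if it takes over 61 s, if anything falls off the work surface, if the arm or the gripper's body presses on something with over 40 N, if the wrist force passes 120 N, or if a joint passes its speed limit or range.

## Working session

There is one attempt and no reset: what is moved stays moved. The work goes in short steps, Python scripts to look and compute and a tool call to move; the robot and the scene stay as the last step left them, time stands still between calls to the robot, and variables do not carry over. Pictures are saved under pics/ and viewed, at most 10 in all, crops included, and the job is handed in when it is done.

Besides the shell and the picture viewer there is one more tool, called after "Emit:" by a JSON object that holds its "method" and its "body", one argument or row to a line. move_arm: Moves the arm, as the interface text tells. Its arguments: {"type":"object","properties":{"steps":{"type":"array","items":{"type":"object","properties":{"dx":{"type":"number"},"dy":{"type":"number"},"dz":{"type":"number"},"spin":{"type":"number"}}}},"claw":{"type":"number"},"squeeze":{"type":"number"}},"required":["steps"]}

```bash
mkdir -p pics; cat > h.py <<'E'
import numpy as np, cv2
from bench import telemetry, imaging, job, r
def snap(name,fn,crop=None,scale=1.5):
    c=imaging.camera(name); np.savez('cam_'+name+'.npz',**{k:c[k] for k in('img','camera_matrix','R','t')})
    im=c['img'][:,:,::-1]
    cv2.imwrite('pics/'+fn,cv2.resize(im,None,fx=scale,fy=scale,interpolation=cv2.INTER_CUBIC)); return c
def back(c,u,v,z):
    K,R,t=c['camera_matrix'],c['R'],c['t']; d=R.T@np.linalg.inv(K)@np.array([u,v,1.]); o=-R.T@t
    return o+d*(z-o[2])/d[2]
E
python3 - <<'E'
from h import *
snap('top','t1.png'); snap('side','s1.png')
s=telemetry.read_state(); print(s['time'],s['ee_pos'],s['eef_rot'],r.tips_ahead,s['width'])
E
```

```text
0.1 [ 0.23455541 -0.57918416  0.40404017] [ 9.81544250e-01  1.91234103e-01 -1.53035187e-04 -6.15648401e-04] 0.1822 0.08706579328458182
```

View pics/t1.png

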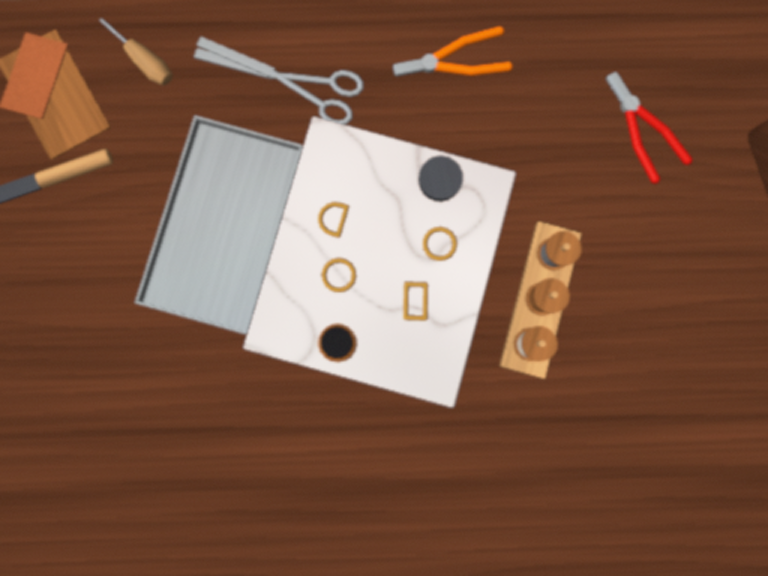

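View pics/s1.png

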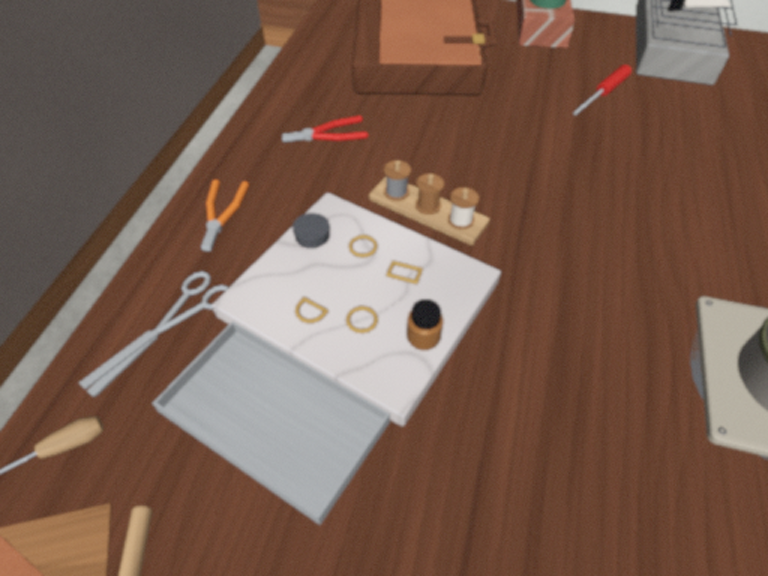

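The top view shows the tray on the left (+y), the dee at (334,220), a ring at (339,275), a ring at (440,243) and the loop at (416,301). The tin is at (440,178) and the jar cap at (338,343). Slab corners are at (313,117), (515,172), (454,407) and (244,348).

```bash
cat > m.py <<'E'
from h import *
c=dict(np.load('cam_top.npz'))
C=np.array([back(c,u/1.5,v/1.5,.03)[:2] for u,v in [(313,117),(515,172),(454,407),(244,348)]])
o=C.mean(0); ex=(C[0]+C[1]-C[2]-C[3]); yaw=np.arctan2(ex[1],ex[0])
Rm=np.array([[np.cos(yaw),-np.sin(yaw)],[np.sin(yaw),np.cos(yaw)]])
E
python3 - <<'E'
from m import *
print('o',o,'yaw',yaw,[np.linalg.norm(C[i]-C[(i+1)%4]) for i in range(4)])
print('side lens cam pos',-c['R'].T@c['t'])
for n,u,v,z in [('dee',334,220,.0335),('ringa',339,275,.0335),('ringb',440,243,.0335),('loop',416,301,.0335),('loopTL',405,282,.035),('loopTR',428,282,.035),('loopBL',404,319,.035),('tin',440,178,.052),('jar',337.5,342.5,.09)]:
    p=back(c,u/1.5,v/1.5,z)[:2]; print(n,p.round(4),'slab mm',(Rm.T@(p-o)*1000).round(1))
s=telemetry.read_state()
from scipy.spatial.transform import Rotation as T
M=T.from_quat(s['eef_rot']).as_matrix(); print(M.round(4), s['ee_pos'])
E
```

```text
o [0.59749547 0.01635559] yaw -0.29727049980683307 [np.float64(0.2772334749232295), np.float64(0.31754628590141754), np.float64(0.27823921491463194), np.float64(0.3168883330042736)]
side lens cam pos [0.47069491 0.03837209 0.93893898]
dee [0.6494 0.0773] slab mm [31.8 73.5]
ringa [0.5772 0.0723] slab mm [-35.8  47.6]
ringb [ 0.6158 -0.0597] slab mm [ 39.7 -67.3]
loop [ 0.541 -0.026] slab mm [-41.6 -57. ]
loopTL [ 0.5658 -0.0125] slab mm [-21.8 -36.9]
loopTR [ 0.5651 -0.0422] slab mm [-13.9 -65.5]
loopBL [ 0.5182 -0.0097] slab mm [-68.2 -48.2]
tin [ 0.6973 -0.0608] slab mm [118.  -44.5]
jar [0.4893 0.0737] slab mm [-120.3   23.1]
[[ 9.269e-01  3.754e-01 -5.000e-04]
 [ 3.754e-01 -9.269e-01  1.200e-03]
 [-1.000e-04 -1.300e-03 -1.000e+00]] [ 0.23455541 -0.57918416  0.40404017]
```

Emit:
{"method": "move_arm", "body": {
  "steps": [
    {"dx":2,"dy":-1.4},
    {"dx":4,"dy":-2.8},
    {"dx":4,"dy":-2.8},
    {"dx":4,"dy":-2.8},
    {"dx":4,"dy":-2.8},
    {"dx":4,"dy":-2.8},
    {"dx":4,"dy":-2.8},
    {"dx":4,"dy":-2.8},
    {"dx":4,"dy":-2.8},
    {"dx":4,"dy":-2.8},
    {"dx":4,"dy":-2.8},
    {"dx":4,"dy":-2.8}
  ],
  "claw": 2.4
}}

```text
$.steps[0]: bad value
```

Emit:
{"method": "move_arm", "body": {
  "steps": [
    {"dx":4,"dy":-2.8},
    {"dx":4,"dy":-2.8},
    {"dx":4,"dy":-2.8},
    {"dx":2,"dy":-1.4},
    {"spin":-0.14},
    {"spin":-0.14},
    {"spin":-0.14},
    {"spin":-0.14},
    {"spin":-0.14},
    {"spin":-0.14},
    {"spin":-0.05}
  ]
}}

```text
$.steps[0]: bad value
```

```bash
cat > st.py <<'E'
from m import *
from scipy.spatial.transform import Rotation as T
s=telemetry.read_state(); M=T.from_quat(s['eef_rot']).as_matrix()
p=s['ee_pos']+M[:,2]*r.tips_ahead
print(s['time'],'tip slab mm',(Rm.T@(p[:2]-o)*1000).round(1),'tip z',p[2]*1000,'yaw tool y err',np.arctan2(M[1,1],M[0,1])-yaw,'tilt',M[:2,2],s['width'],s['ft_force'])
E
python3 st.py
```

```text
0.1 tip slab mm [-172.7 -675.6] tip z 221.84031844231853 yaw tool y err -0.8886871903023598 tilt [-0.00053589  0.00115004] 0.08706579328458182 [0.27538301 0.39380613 0.78840826]
```

Emit:
{"method": "move_arm", "body": {
  "steps": [
    {"dx":2,"dy":-1.4,"dz":0,"spin":0},
    {"dx":4,"dy":-2.8,"dz":0,"spin":0},
    {"dx":4,"dy":-2.8,"dz":0,"spin":0},
    {"dx":4,"dy":-2.8,"dz":0,"spin":0},
    {"dx":4,"dy":-2.8,"dz":0,"spin":0},
    {"dx":4,"dy":-2.8,"dz":0,"spin":0},
    {"dx":4,"dy":-2.8,"dz":0,"spin":0},
    {"dx":4,"dy":-2.8,"dz":0,"spin":0},
    {"dx":4,"dy":-2.8,"dz":0,"spin":0},
    {"dx":4,"dy":-2.8,"dz":0,"spin":0},
    {"dx":4,"dy":-2.8,"dz":0,"spin":0}
  ],
  "claw": 2.4
}}

```text
time: 1.2
ee_pos: [0.5141, -0.1474, 0.4047]
eef_rot: [0.982, 0.191, -0.0, 0.0]
ft_force: [1.4, -1.0, 0.7]
width: 0.0242
grip_force: 0.0
```

```bash
python3 st.py
```

```text
1.2 tip slab mm [ -31.8 -181. ] tip z 222.46424704550057 yaw tool y err -0.8890037898168371 tilt [-0.0001511  -0.00022643] 0.02420382909941647 [ 1.36915801 -1.01654845  0.7236661 ]
```

Emit:
{"method": "move_arm", "body": {
  "steps": [
    {"dx":0,"dy":0,"dz":0,"spin":-0.127},
    {"dx":0,"dy":0,"dz":0,"spin":-0.127},
    {"dx":0,"dy":0,"dz":0,"spin":-0.127},
    {"dx":0,"dy":0,"dz":0,"spin":-0.127},
    {"dx":0,"dy":0,"dz":0,"spin":-0.127},
    {"dx":0,"dy":0,"dz":0,"spin":-0.127},
    {"dx":0,"dy":0,"dz":0,"spin":-0.127},
    {"dx":0,"dy":0,"dz":0,"spin":0}
  ]
}}

```text
time: 2.0
ee_pos: [0.5134, -0.1492, 0.4044]
eef_rot: [0.803, 0.596, -0.0, -0.0]
ft_force: [-0.4, 1.0, -0.5]
width: 0.0244
grip_force: 0.0
```

```bash
python3 st.py
```

```text
2.0 tip slab mm [ -32.  -182.9] tip z 222.2324635620925 yaw tool y err 0.0022783839166263253 tilt [-0.00059064  0.00014552] 0.024360537093080503 [-0.37440765  1.04073956 -0.49512916]
```

Emit:
{"method": "move_arm", "body": {
  "steps": [
    {"dx":4.4,"dy":1.28,"dz":0,"spin":0},
    {"dx":4.4,"dy":1.28,"dz":0,"spin":0},
    {"dx":4.4,"dy":1.28,"dz":0,"spin":0},
    {"dx":4.4,"dy":1.28,"dz":0,"spin":0},
    {"dx":4.4,"dy":1.28,"dz":0,"spin":0},
    {"dx":0,"dy":0,"dz":4,"spin":0},
    {"dx":0,"dy":0,"dz":4,"spin":0},
    {"dx":0,"dy":0,"dz":4,"spin":0},
    {"dx":0,"dy":0,"dz":4,"spin":0},
    {"dx":0,"dy":0,"dz":1.5,"spin":0},
    {"dx":0,"dy":0,"dz":0.8,"spin":0},
    {"dx":0,"dy":0,"dz":0,"spin":0}
  ]
}}

```text
time: 3.2
ee_pos: [0.6394, 0.0426, 0.2221]
eef_rot: [0.804, 0.594, 0.0, 0.0]
ft_force: [-0.6, -0.5, 0.9]
width: 0.024
grip_force: 0.0
```

```bash
python3 st.py; python3 -c "
from h import *
snap('top','t2.png'); snap('side','s2.png')"
```

```text
3.2 tip slab mm [32.4 37.3] tip z 39.88247915361093 yaw tool y err -0.0009897338594496152 tilt [1.36424063e-04 9.70019121e-05] 0.023959801443782906 [-0.61830407 -0.5189      0.86796952]
```

View pics/s2.png

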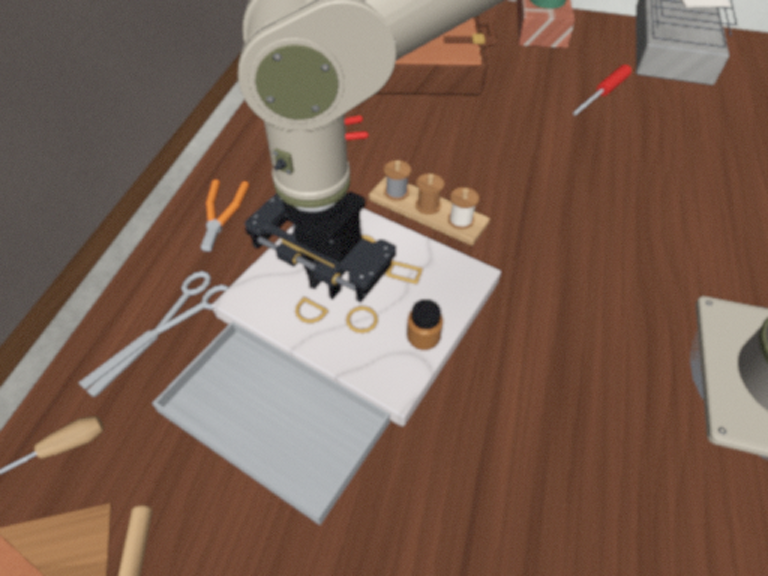

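The fingers are behind the dee, around (325,280), and everything is still in place. I'll lower them and push.

Emit:
{"method": "move_arm", "body": {
  "steps": [
    {"dx":0,"dy":0,"dz":0.4,"spin":0},
    {"dx":0,"dy":0,"dz":0.35,"spin":0},
    {"dx":0.5,"dy":0,"dz":0,"spin":0},
    {"dx":0.5,"dy":0,"dz":0,"spin":0},
    {"dx":0.5,"dy":0,"dz":0,"spin":0},
    {"dx":0.5,"dy":0,"dz":0,"spin":0},
    {"dx":0.7,"dy":0,"dz":0,"spin":0},
    {"dx":0.7,"dy":0,"dz":0,"spin":0},
    {"dx":0.7,"dy":0,"dz":0,"spin":0},
    {"dx":0.7,"dy":0,"dz":0,"spin":0},
    {"dx":0.7,"dy":0,"dz":0,"spin":0},
    {"dx":0.7,"dy":0,"dz":0,"spin":0}
  ]
}}

```text
time: 4.5
ee_pos: [0.6574, 0.1024, 0.2142]
eef_rot: [0.804, 0.595, -0.0, 0.0]
ft_force: [0.5, -0.4, 0.5]
width: 0.0239
grip_force: 0.2
```

```bash
python3 st.py
```

```text
4.5 tip slab mm [32.1 99.8] tip z 32.04286919885963 yaw tool y err 0.0003249037726827386 tilt [ 2.52327178e-05 -4.88023192e-05] 0.02388930794041687 [ 0.54521494 -0.36828435  0.48993896]
```

Emit:
{"method": "move_arm", "body": {
  "steps": [
    {"dx":0.7,"dy":0,"dz":0,"spin":0},
    {"dx":0.7,"dy":0,"dz":0,"spin":0},
    {"dx":0.7,"dy":0,"dz":0,"spin":0},
    {"dx":0.7,"dy":0,"dz":0,"spin":0},
    {"dx":0.7,"dy":0,"dz":0,"spin":0},
    {"dx":0.7,"dy":0,"dz":0,"spin":0},
    {"dx":0.7,"dy":0,"dz":0,"spin":0},
    {"dx":0.7,"dy":0,"dz":0,"spin":0},
    {"dx":0.4,"dy":0,"dz":0,"spin":0},
    {"dx":0,"dy":0,"dz":0,"spin":0}
  ]
}}

```text
time: 5.5
ee_pos: [0.6748, 0.16, 0.2142]
eef_rot: [0.804, 0.595, 0.0, -0.0]
ft_force: [1.0, 0.2, -0.0]
width: 0.0241
grip_force: 0.0
```

```bash
python3 st.py; python3 -c "
from h import *
snap('side','s3.png')"
```

```text
5.5 tip slab mm [ 31.8 160.1] tip z 32.0236457272638 yaw tool y err 0.0011578403629880496 tilt [2.63757671e-05 3.65819802e-04] 0.0240927777690974 [ 0.97173084  0.15663105 -0.04794587]
```

View pics/s3.png

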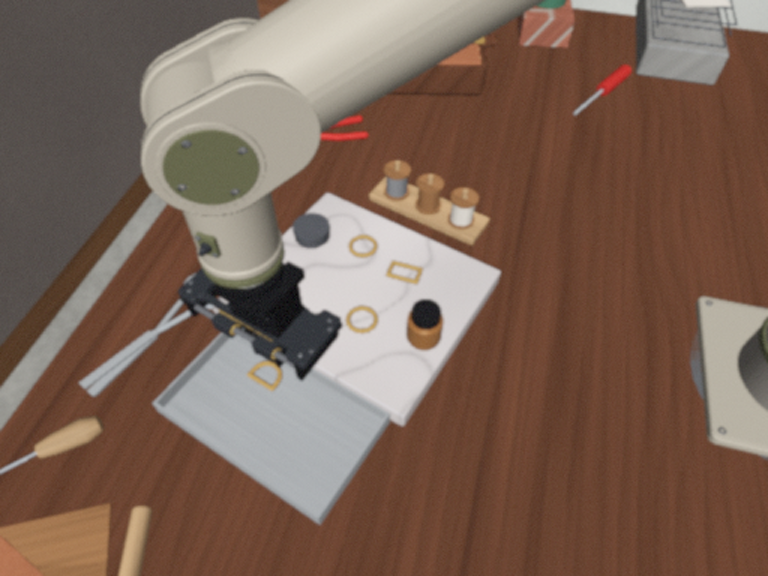

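The dee lies in the tray at (265,375) and nothing else has moved. Ring_a is next.

Emit:
{"method": "move_arm", "body": {
  "steps": [
    {"dx":0,"dy":0,"dz":-2,"spin":0},
    {"dx":0,"dy":0,"dz":-2,"spin":0},
    {"dx":-3,"dy":-1.36,"dz":0,"spin":0},
    {"dx":-3,"dy":-1.36,"dz":0,"spin":0},
    {"dx":-3,"dy":-1.36,"dz":0,"spin":0},
    {"dx":-3,"dy":-1.36,"dz":0,"spin":0},
    {"dx":-3.3,"dy":-1.36,"dz":0,"spin":0},
    {"dx":0,"dy":0,"dz":0,"spin":0},
    {"dx":0,"dy":0,"dz":1.5,"spin":0},
    {"dx":0,"dy":0,"dz":1.5,"spin":0},
    {"dx":0,"dy":0,"dz":0.9,"spin":0},
    {"dx":0,"dy":0,"dz":0,"spin":0}
  ]
}}

```text
time: 6.75
ee_pos: [0.5649, 0.0337, 0.2135]
eef_rot: [0.803, 0.595, -0.001, -0.001]
ft_force: [-0.5, -0.0, -0.9]
width: 0.024
grip_force: 0.0
```

```bash
python3 st.py
```

```text
6.75 tip slab mm [-36.6   7.1] tip z 31.291044745087788 yaw tool y err 0.0017912186119692364 tilt [-0.00220872  0.00061144] 0.023957829245456835 [-0.47633703 -0.00956752 -0.86712911]
```

Emit:
{"method": "move_arm", "body": {
  "steps": [
    {"dx":0,"dy":0,"dz":0,"spin":0},
    {"dx":0.5,"dy":0,"dz":0,"spin":0},
    {"dx":0.5,"dy":0,"dz":0,"spin":0},
    {"dx":0.5,"dy":0,"dz":0,"spin":0},
    {"dx":0.5,"dy":0,"dz":0,"spin":0},
    {"dx":0.7,"dy":0,"dz":0,"spin":0},
    {"dx":0.7,"dy":0,"dz":0,"spin":0},
    {"dx":0.7,"dy":0,"dz":0,"spin":0},
    {"dx":0.7,"dy":0,"dz":0,"spin":0},
    {"dx":0.7,"dy":0,"dz":0,"spin":0},
    {"dx":0.7,"dy":0,"dz":0,"spin":0},
    {"dx":0.7,"dy":0,"dz":0,"spin":0}
  ]
}}

```text
time: 7.95
ee_pos: [0.5854, 0.0993, 0.2153]
eef_rot: [0.804, 0.595, -0.0, 0.0]
ft_force: [0.7, -0.6, -0.9]
width: 0.0239
grip_force: 0.1
```

```bash
python3 st.py
```

```text
7.95 tip slab mm [-35.9  75.8] tip z 33.0516184363083 yaw tool y err 0.00029383164652341254 tilt [ 3.17313370e-05 -5.36361115e-05] 0.023891697589112366 [ 0.68795588 -0.63915744 -0.8616531 ]
```

Emit:
{"method": "move_arm", "body": {
  "steps": [
    {"dx":0.7,"dy":0,"dz":0.1,"spin":0},
    {"dx":0.7,"dy":0,"dz":0,"spin":0},
    {"dx":0.7,"dy":0,"dz":0,"spin":0},
    {"dx":0.7,"dy":0,"dz":0,"spin":0},
    {"dx":0.7,"dy":0,"dz":0,"spin":0},
    {"dx":0.7,"dy":0,"dz":0,"spin":0},
    {"dx":0.7,"dy":0,"dz":0,"spin":0},
    {"dx":0.7,"dy":0,"dz":0,"spin":0},
    {"dx":0.7,"dy":0,"dz":0,"spin":0},
    {"dx":0.7,"dy":0,"dz":0,"spin":0},
    {"dx":0.7,"dy":0,"dz":0,"spin":0},
    {"dx":0.7,"dy":0,"dz":0,"spin":0}
  ]
}}

```text
time: 9.15
ee_pos: [0.61, 0.1797, 0.2142]
eef_rot: [0.804, 0.595, 0.0, 0.0]
ft_force: [-0.2, -0.3, -0.2]
width: 0.0239
grip_force: 0.0
```

```bash
python3 st.py; python3 -c "
from h import *
snap('side','s4.png')"
```

```text
9.15 tip slab mm [-35.9 159.8] tip z 32.00976737396713 yaw tool y err 0.00031978161078960454 tilt [ 7.61447471e-06 -4.93853538e-06] 0.023886467871626217 [-0.21185378 -0.26950741 -0.1548932 ]
```

View pics/s4.png

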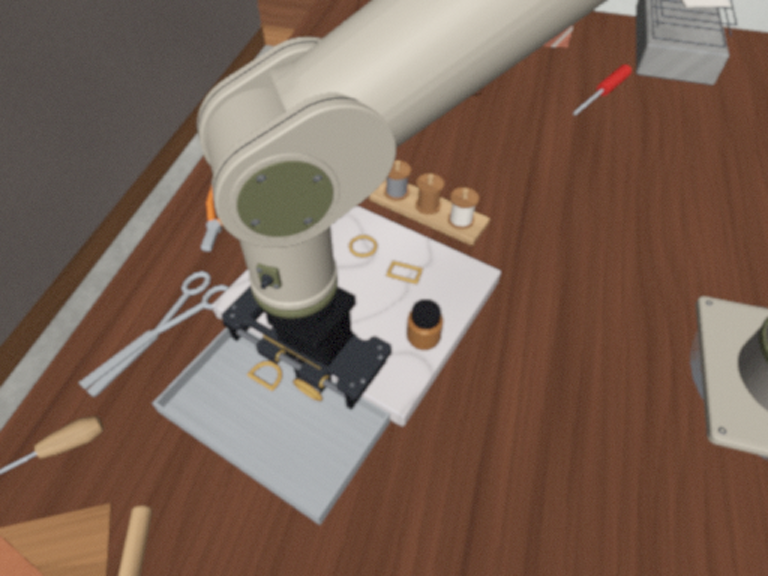

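The ring hangs tilted at the tray wall near (310,388), and I'll check it once the arm is clear. The loop is next.

Emit:
{"method": "move_arm", "body": {
  "steps": [
    {"dx":0,"dy":0,"dz":-2,"spin":0},
    {"dx":0,"dy":0,"dz":-2,"spin":0},
    {"dx":-4,"dy":-0.1,"dz":0,"spin":0},
    {"dx":-4,"dy":-0.1,"dz":0,"spin":0},
    {"dx":-4,"dy":-0.1,"dz":0,"spin":0},
    {"dx":-4,"dy":-0.1,"dz":0,"spin":0},
    {"dx":-4,"dy":-0.1,"dz":0,"spin":0},
    {"dx":-4,"dy":-0.1,"dz":0,"spin":0},
    {"dx":-1.8,"dy":0,"dz":0,"spin":0},
    {"dx":0,"dy":0,"dz":0,"spin":0},
    {"dx":0,"dy":0,"dz":2,"spin":0},
    {"dx":0,"dy":0,"dz":1,"spin":0}
  ]
}}

```text
time: 10.4
ee_pos: [0.5286, -0.0649, 0.2234]
eef_rot: [0.804, 0.595, -0.0, -0.0]
ft_force: [-0.6, 0.0, 0.3]
width: 0.024
grip_force: 0.0
```

```bash
python3 st.py; python3 -c "
from h import *
snap('side','s5.png')"
```

```text
10.4 tip slab mm [-42.2 -97.8] tip z 41.17919619197724 yaw tool y err 0.001188739718041898 tilt [-0.00040525  0.00047534] 0.023985454876514288 [-0.58351231  0.00656694  0.34870184]
```

View pics/s5.png

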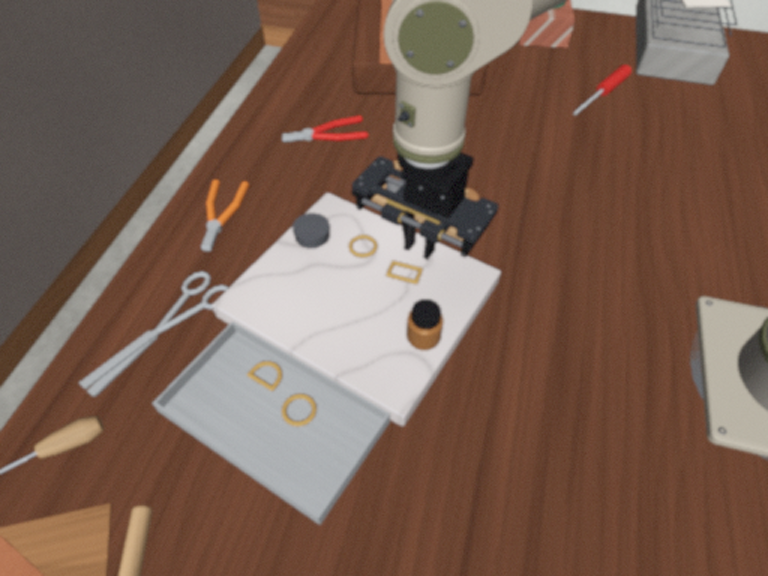

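Ring_a now lies flat in the tray at (299,410), and the fingers are behind the loop. I'll push the loop.

Emit:
{"method": "move_arm", "body": {
  "steps": [
    {"dx":0,"dy":0,"dz":0.5,"spin":0},
    {"dx":0,"dy":0,"dz":0.45,"spin":0},
    {"dx":0.4,"dy":0,"dz":0,"spin":0},
    {"dx":0.4,"dy":0,"dz":0,"spin":0},
    {"dx":0.4,"dy":0,"dz":0,"spin":0},
    {"dx":0.4,"dy":0,"dz":0,"spin":0},
    {"dx":0.4,"dy":0,"dz":0,"spin":0},
    {"dx":0.6,"dy":0,"dz":0,"spin":0},
    {"dx":0.7,"dy":0,"dz":0,"spin":0},
    {"dx":0.7,"dy":0,"dz":0,"spin":0},
    {"dx":0.7,"dy":0,"dz":0,"spin":0},
    {"dx":0.7,"dy":0,"dz":0,"spin":0}
  ]
}}

```text
time: 11.65
ee_pos: [0.5446, -0.0136, 0.2148]
eef_rot: [0.804, 0.595, 0.0, 0.0]
ft_force: [-0.5, -0.5, -0.0]
width: 0.0241
grip_force: 0.3
```

```bash
python3 st.py; python3 -c "
from h import *
snap('side','s6.png')"
```

```text
11.65 tip slab mm [-41.8 -44.1] tip z 32.562676569926566 yaw tool y err 0.0004622548290709738 tilt [ 9.45638466e-05 -3.36164482e-05] 0.024080771801222728 [-0.45741578 -0.46374598 -0.01522668]
```

View pics/s6.png

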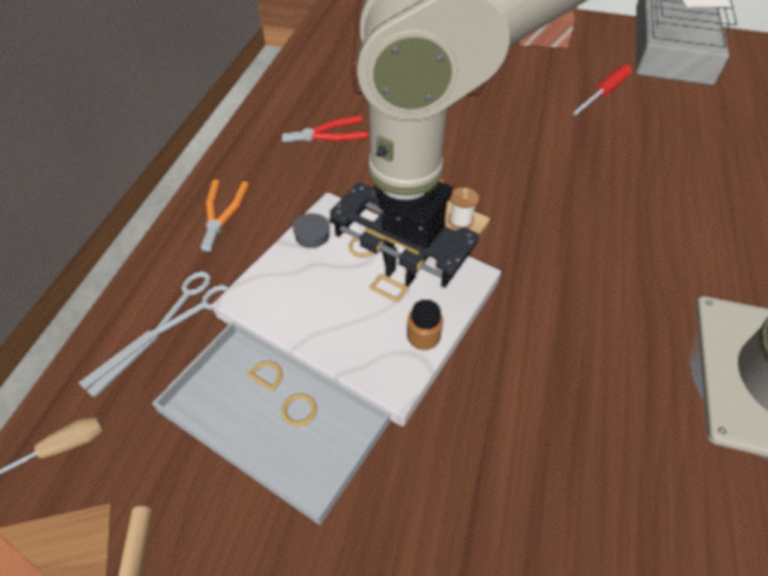

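The loop has squared up against the fingers at (389,288). I'll carry on.

Emit:
{"method": "move_arm", "body": {
  "steps": [
    {"dx":0.8,"dy":0,"dz":0,"spin":0},
    {"dx":0.8,"dy":0,"dz":0,"spin":0},
    {"dx":0.8,"dy":0,"dz":0,"spin":0},
    {"dx":0.8,"dy":0,"dz":0,"spin":0},
    {"dx":0.8,"dy":0,"dz":0,"spin":0},
    {"dx":0.8,"dy":0,"dz":0,"spin":0},
    {"dx":0.8,"dy":0,"dz":0,"spin":0},
    {"dx":0.8,"dy":0,"dz":0,"spin":0},
    {"dx":0.8,"dy":0,"dz":0,"spin":0},
    {"dx":0.8,"dy":0,"dz":0,"spin":0},
    {"dx":0.8,"dy":0,"dz":0,"spin":0},
    {"dx":0.8,"dy":0,"dz":0,"spin":0}
  ]
}}

```text
time: 12.9
ee_pos: [0.5727, 0.0782, 0.2147]
eef_rot: [0.804, 0.595, -0.0, 0.0]
ft_force: [-0.3, -0.0, -0.2]
width: 0.0244
grip_force: 0.1
```

Emit:
{"method": "move_arm", "body": {
  "steps": [
    {"dx":0.8,"dy":0,"dz":0,"spin":0},
    {"dx":0.8,"dy":0,"dz":0,"spin":0},
    {"dx":0.8,"dy":0,"dz":0,"spin":0},
    {"dx":0.8,"dy":0,"dz":0,"spin":0},
    {"dx":0.8,"dy":0,"dz":0,"spin":0},
    {"dx":0.8,"dy":0,"dz":0,"spin":0},
    {"dx":0.8,"dy":0,"dz":0,"spin":0},
    {"dx":0.8,"dy":0,"dz":0,"spin":0},
    {"dx":0.8,"dy":0,"dz":0,"spin":0},
    {"dx":0.8,"dy":0,"dz":0,"spin":0},
    {"dx":0.8,"dy":0,"dz":0,"spin":0},
    {"dx":0.8,"dy":0,"dz":0,"spin":0}
  ]
}}

```text
time: 14.1
ee_pos: [0.6008, 0.17, 0.2147]
eef_rot: [0.804, 0.595, 0.0, 0.0]
ft_force: [-0.4, 0.2, 0.2]
width: 0.0239
grip_force: 0.0
```

Emit:
{"method": "move_arm", "body": {
  "steps": [
    {"dx":0.6,"dy":0,"dz":0,"spin":0},
    {"dx":0.6,"dy":0,"dz":0,"spin":0},
    {"dx":0,"dy":0,"dz":0,"spin":0},
    {"dx":0,"dy":0,"dz":0,"spin":0}
  ]
}}

```text
time: 14.5
ee_pos: [0.6041, 0.1807, 0.2147]
eef_rot: [0.804, 0.595, -0.0, 0.0]
ft_force: [-0.7, 0.2, -0.3]
width: 0.024
grip_force: 0.0
```

```bash
python3 st.py
```

```text
14.5 tip slab mm [-41.9 159. ] tip z 32.45521610855351 yaw tool y err 0.00030598423928318574 tilt [-9.63647746e-05 -2.81324735e-04] 0.02396515317622959 [-0.65415967  0.15031202 -0.34168309]
```

Emit:
{"method": "move_arm", "body": {
  "steps": [
    {"dx":0,"dy":0,"dz":-2,"spin":0},
    {"dx":0,"dy":0,"dz":-2,"spin":0},
    {"dx":-4,"dy":1.2,"dz":0,"spin":0},
    {"dx":-4,"dy":1.2,"dz":0,"spin":0},
    {"dx":-4,"dy":1.2,"dz":0,"spin":0},
    {"dx":-4,"dy":1.2,"dz":0,"spin":0},
    {"dx":-4,"dy":1.2,"dz":0,"spin":0},
    {"dx":-4,"dy":1.2,"dz":0,"spin":0},
    {"dx":-2.7,"dy":1,"dz":0,"spin":0},
    {"dx":0,"dy":0,"dz":0,"spin":0},
    {"dx":0,"dy":0,"dz":2,"spin":0},
    {"dx":0,"dy":0,"dz":1,"spin":0}
  ]
}}

```text
time: 15.7
ee_pos: [0.6038, -0.0983, 0.2236]
eef_rot: [0.804, 0.595, -0.0, -0.0]
ft_force: [-0.3, 0.0, -0.1]
width: 0.0241
grip_force: 0.0
```

```bash
python3 st.py; python3 -c "
from h import *
snap('side','s7.png')"
```

```text
15.7 tip slab mm [  39.5 -107.8] tip z 41.42705632606983 yaw tool y err 0.0001256671761233341 tilt [-0.00109916  0.00024695] 0.024081844648919187 [-0.25961648  0.03690771 -0.08498379]
```

View pics/s7.png

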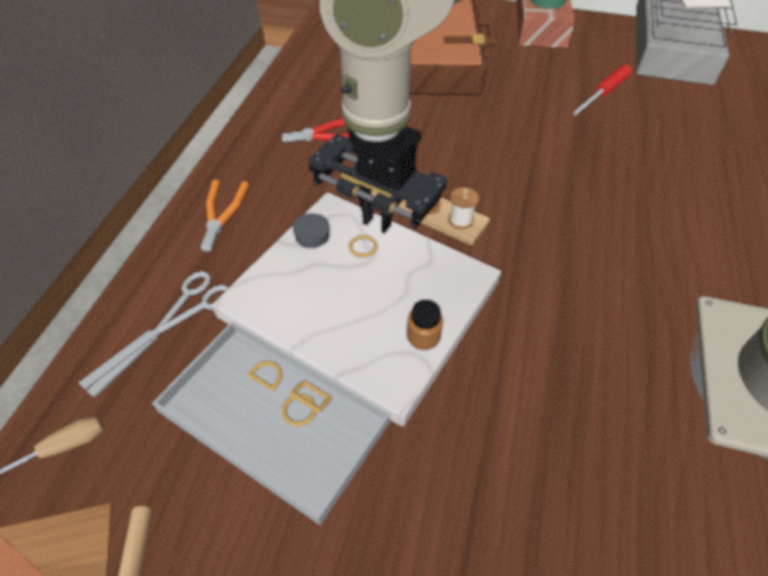

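The loop is in the tray, resting against ring_a at (310,400). The fingers are behind ring_b, which is at (363,246). I'll push it now.

Emit:
{"method": "move_arm", "body": {
  "steps": [
    {"dx":0,"dy":0,"dz":0.5,"spin":0},
    {"dx":0,"dy":0,"dz":0.45,"spin":0},
    {"dx":0.4,"dy":0,"dz":0,"spin":0},
    {"dx":0.4,"dy":0,"dz":0,"spin":0},
    {"dx":0.4,"dy":0,"dz":0,"spin":0},
    {"dx":0.4,"dy":0,"dz":0,"spin":0},
    {"dx":0.4,"dy":0,"dz":0,"spin":0},
    {"dx":0.6,"dy":0,"dz":0,"spin":0},
    {"dx":0.7,"dy":0,"dz":0,"spin":0},
    {"dx":0.7,"dy":0,"dz":0,"spin":0},
    {"dx":0.7,"dy":0,"dz":0,"spin":0},
    {"dx":0.7,"dy":0,"dz":0,"spin":0}
  ]
}}

```text
time: 16.95
ee_pos: [0.6204, -0.0461, 0.2153]
eef_rot: [0.804, 0.595, 0.0, 0.0]
ft_force: [0.1, -0.6, 0.7]
width: 0.0241
grip_force: 0.2
```

```bash
python3 st.py; python3 -c "
from h import *
snap('side','s8.png')"
```

```text
16.95 tip slab mm [ 40.2 -53. ] tip z 33.06908273263609 yaw tool y err 0.0005413874956307074 tilt [1.3859402e-04 4.5056655e-06] 0.024076063986905406 [ 0.10385051 -0.56571489  0.6591685 ]
```

View pics/s8.png

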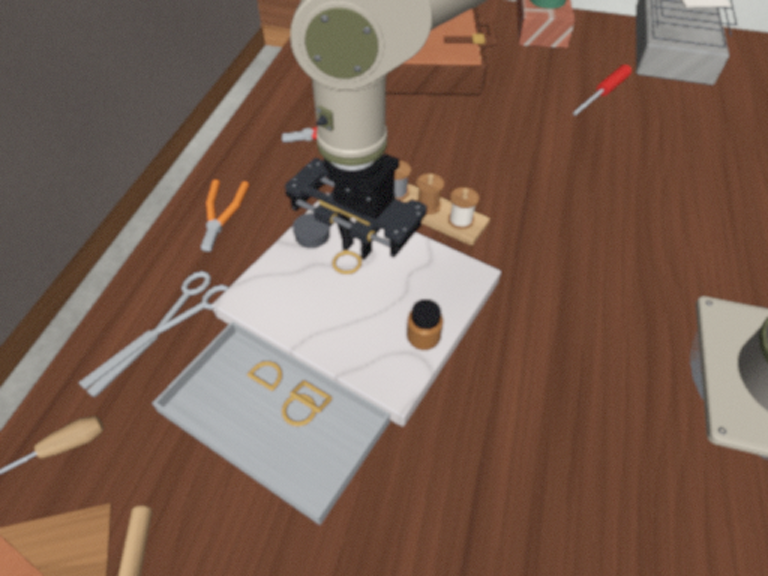

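Ring_b is riding centred ahead of the fingers at (347,262). I'll continue.

Emit:
{"method": "move_arm", "body": {
  "steps": [
    {"dx":0.7,"dy":0,"dz":0.1,"spin":0},
    {"dx":0.8,"dy":0,"dz":0,"spin":0},
    {"dx":0.8,"dy":0,"dz":0,"spin":0},
    {"dx":0.8,"dy":0,"dz":0,"spin":0},
    {"dx":0.8,"dy":0,"dz":0,"spin":0},
    {"dx":0.8,"dy":0,"dz":0,"spin":0},
    {"dx":0.8,"dy":0,"dz":0,"spin":0},
    {"dx":0.8,"dy":0,"dz":0,"spin":0},
    {"dx":0.8,"dy":0,"dz":0,"spin":0},
    {"dx":0.8,"dy":0,"dz":0,"spin":0},
    {"dx":0.8,"dy":0,"dz":0,"spin":0},
    {"dx":0.8,"dy":0,"dz":0,"spin":0}
  ]
}}

```text
time: 18.2
ee_pos: [0.6481, 0.0446, 0.2142]
eef_rot: [0.804, 0.595, -0.0, 0.0]
ft_force: [0.2, -1.1, 0.3]
width: 0.024
grip_force: 0.1
```

Emit:
{"method": "move_arm", "body": {
  "steps": [
    {"dx":0.8,"dy":0,"dz":0,"spin":0},
    {"dx":0.8,"dy":0,"dz":0,"spin":0},
    {"dx":0.8,"dy":0,"dz":0,"spin":0},
    {"dx":0.8,"dy":0,"dz":0,"spin":0},
    {"dx":0.8,"dy":0,"dz":0,"spin":0},
    {"dx":0.8,"dy":0,"dz":0,"spin":0},
    {"dx":0.8,"dy":0,"dz":0,"spin":0},
    {"dx":0.8,"dy":0,"dz":0,"spin":0},
    {"dx":0.8,"dy":0,"dz":0,"spin":0},
    {"dx":0.8,"dy":0,"dz":0,"spin":0},
    {"dx":0.8,"dy":0,"dz":0,"spin":0},
    {"dx":0.8,"dy":0,"dz":0,"spin":0}
  ]
}}

```text
time: 19.4
ee_pos: [0.6762, 0.1364, 0.2142]
eef_rot: [0.804, 0.595, -0.0, 0.0]
ft_force: [0.4, -0.4, 0.2]
width: 0.0243
grip_force: 0.1
```

Emit:
{"method": "move_arm", "body": {
  "steps": [
    {"dx":0.7,"dy":0,"dz":0,"spin":0},
    {"dx":0.7,"dy":0,"dz":0,"spin":0},
    {"dx":0.7,"dy":0,"dz":0,"spin":0},
    {"dx":0,"dy":0,"dz":0,"spin":0},
    {"dx":0,"dy":0,"dz":0,"spin":0}
  ]
}}

```text
time: 19.9
ee_pos: [0.6822, 0.1559, 0.2142]
eef_rot: [0.804, 0.595, -0.0, 0.0]
ft_force: [-0.3, -0.2, -0.3]
width: 0.0238
grip_force: 0.0
```

Emit:
{"method": "move_arm", "body": {
  "steps": [
    {"dx":0,"dy":0,"dz":-2,"spin":0},
    {"dx":0,"dy":0,"dz":-4,"spin":0},
    {"dx":0,"dy":0,"dz":-4,"spin":0},
    {"dx":-4,"dy":0,"dz":0,"spin":0},
    {"dx":-4,"dy":0,"dz":0,"spin":0},
    {"dx":-4,"dy":0,"dz":0,"spin":0},
    {"dx":-4,"dy":0,"dz":0,"spin":0},
    {"dx":-4,"dy":0,"dz":0,"spin":0},
    {"dx":-4,"dy":0,"dz":0,"spin":0},
    {"dx":-4,"dy":0,"dz":0,"spin":0},
    {"dx":-4,"dy":0,"dz":0,"spin":0},
    {"dx":-2,"dy":0,"dz":0,"spin":0}
  ]
}}

```text
time: 21.1
ee_pos: [0.5811, -0.174, 0.3143]
eef_rot: [0.805, 0.593, -0.001, 0.001]
ft_force: [-0.0, -0.4, 0.5]
width: 0.0239
grip_force: 0.0
```

```bash
python3 st.py; python3 -c "
from h import *
a=snap('side','s9.png',scale=1)['img'];b=snap('top','t9.png',scale=1)['img']
f=lambda i,x0,x1,y0,y1:cv2.resize(i[y0:y1,x0:x1,::-1],(400,400))
cv2.imwrite('pics/end.png',np.hstack([f(a,100,360,110,370),f(b,80,350,60,330)]))"
```

```text
21.1 tip slab mm [  40.1 -187.2] tip z 132.10109329073353 yaw tool y err -0.004891661965466809 tilt [-0.00051523 -0.00211763] 0.023859786765128753 [-0.02738918 -0.44991871  0.46826662]
```

View pics/end.png

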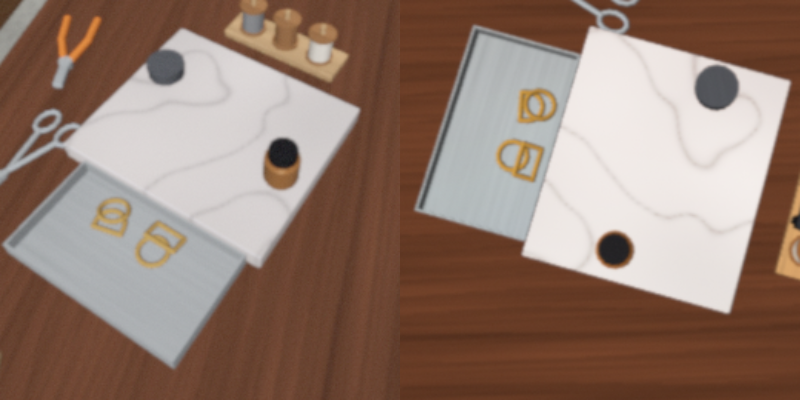

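All four fittings lie in the tray. The jar and tin are in place and the arm is clear.

```bash
python3 -c "
from bench import job
print(job.close_job())"
```

```text
the job is handed in; nothing more can be done
None
```

The job is handed in: both rings, the loop and the D-ring are in the steel tray after about 21 s of the 61 s allowed, and the final pictures show the jar, tin and tray where they stood.

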